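# Bring the wood balance to its index and hold it

## Task

A billet of carving wood stands on the bench balance and is to be weighed: press the spring key's round knob down until the pointer rises to the brass index, and keep the pointer steady at the index for about seven seconds. The billet makes the balance top-heavy, so it will not stay there by itself; never let it swing fast or run up against its upper stop. Then ease it softly back down onto its rest, let go of the key, move clear and leave the other things on the bench and the brass index as they are.

Things in the scene. Friction and masses are not known exactly. Their poses are not given: they have to be found in the camera images.
- balance: Green bench balance, fixed; base 160 x 420 x 16 mm. Origin under the base's centre; x across the beam, y along it to the pointer end, z up. Two cheeks, 161 mm high, carry the pivot. Key and knob at the -y end; rest post, scale plate (168 mm high) and upper stop (191 mm) at the +y end. The billet on top reaches 325 mm: stay away.
- pivot (a point): Axis of the beam and of the spring key, 140 mm above the table, along the balance's x axis.
- beam (a joint): Beam angle (rad): 0 on its rest, + as the pointer rises, level at 0.13, upper stop at 0.28 (not to be hit). Pressing the knob raises it. Nominal, without key: inertia 0.043 kg m2; weight pulls down 0.40 N m at 0.13, 1.05 N m less per rad above; damping 0.02 N m s/rad. With the finger still it runs away (time constant 0.5 s and up). Mass: -4 to +14 %. Over 0.7 rad/s is a slam.
- key (a joint): Spring key's angle relative to the beam (rad): 0 fully up, + as its knob is pressed down, limit 0.75. A coil spring pushes beam and key apart: 0.18 N m + 0.98 N m/rad x angle, nominal. Nominally about 0.36 rad lifts the beam off its rest, about 0.2 rad balances it near level. Its own inertia is 0.001 kg m2, damping 0.02 N m s/rad.
- knob (a point): Centre of the key's dark wooden ball knob, 40 mm diameter, 180 mm from the pivot on the balance's -y side; the part to press, on its top, from above. Height = 140 mm + 180 mm x sin(0.13 - beam - key): 163 mm at the start. Press takes 1.5 to 4 N and up to 90 mm of travel; by its spring the knob follows the finger up.
- pointer (a point): Tip of the thin steel pointer, 200 mm from the pivot on the balance's +y side, in line with beam and pivot.
- mark (a point): Where the pointer tip should be: the point at the brass index's height, 200 mm from the pivot, in the pointer's plane. The index is a brass rider 22 x 8 mm beside the pointer tip, set to another height each run; leave it as set.
- index (a joint): Angle of the brass index (rad), same zero and direction as beam: the pointer is at the index when beam equals index (0.10 to 0.18).
- glue: Bystander: glue bottle 54 mm diameter, 120 mm high, origin at its foot.
- mallet: Bystander: carver's round mallet standing on its head, 68 mm diameter, 170 mm high, origin at its foot.
- gouge: Bystander: a gouge with wooden handle lying on the bench, about 200 mm long.

How it is judged:
On the way:
1. the pointer tip stays within 12 mm of the index for 6 s while the spring key carries it (key pressed over 0.03 rad) (distance between pointer and mark below 0.012 m and value of joint key above 0.03 rad), for 6 s.
At the end, for the whole second after the job is handed in: The pointer end lies on its rest (beam within 0.02 rad, not moving over 0.05 rad/s), the key is released and up (within 0.03 rad), the index is where it was (8 mm) (value of joint beam below 0.02 rad and velocity of joint beam between -0.05 and 0.05 rad/s and value of joint key below 0.03 rad and distance of mark from where it was at the start of the episode below 0.008 m); the robot touches nothing.
It fails at once if the beam runs up against its upper stop (beyond 0.265 rad) (value of joint beam above 0.265 rad).
It fails at once if the beam swings or falls faster than 0.7 rad/s (slams) (velocity of joint beam above 0.7 rad/s or velocity of joint beam below -0.7 rad/s).
It fails at once if the brass index is pushed aside by more than 8 mm (distance of mark from where it was at the start of the episode above 0.008 m).
It fails at once if a bystander is moved more than 20 mm (distance of any of glue, mallet, gouge from where it was at the start of the episode above 0.02 m).
It also fails if it takes over 64 s, if anything falls off the work surface, if the arm or the gripper's body presses on something with over 40 N, if the wrist force passes 120 N, or if a joint passes its speed limit or range.

## Robot

A 6-joint arm with a two-finger parallel gripper is mounted at the origin on the work surface. World frame = base frame: x ahead of the robot, y to its left, z up, the work surface at z = 0. Lengths are in m, angles in rad, forces in N, time in s.
With the tool pointing down it reaches from about 0.3 to 0.775 m from the base axis. Payload 14.6 kg.
Tool frame: the origin (TCP) lies at the very end of the fingers, on their centre line; the grasp point (between the pads) lies manip.hold_point_z behind it (manip.hold_point_z is the distance from the TCP to the grasp point, in m); z points along the fingers, y is the line along which they close (so a half turn about z gives the same grasp; the last joint's range is limited). The gripper opens to 94 mm and grips with 3 to 60 N. Pads are 16 mm wide; open, the fingers measure 119 mm over their backs; the gripper's body (75 mm by 177 mm) begins 78 mm behind the grasp point.
Start: joints at [-1.225, 0.3, 1.521, -0, 1.321, -0.067], TCP at [0.221, -0.504, 0.205] pointing down, gripper open.
Joint ranges: [-3.03, 3.03], [-0.79, 2.21], [0.23, 2.52], [-1.04, 4.18], [0, 3.07], [-2.55, 2.55]. Speed limits (rad/s): [2.22, 2.22, 2.57, 3.14, 3.14, 3.14].

## Interface

Orientations are given as a unit quaternion [x, y, z, w].
In Python, from bench import manip, eyes gives the robot as it stands.
- The arm moves only by the tool carry_out, never from a script. Its argument "rows" is a list of rows, each a list of 3 entries, a list of its own where there are three numbers: the shift along the tool's x, y, z in units of 0.02 m (1.0 is 0.02 m), then the turn, a rotation vector about the tool's x, y, z in units of 45 degrees (1.0 is 45 degrees), then the opening, from -1 (shut) to 1 (fully open). In form: [[[x, y, z], [wx, wy, wz], gripper], ...]. A call has 1 to 20 rows; each row shifts and turns the commanded pose from where the row before left it, along the tool's axes as they then stand; what a row does not reach is not made up. A row lasts 1/10 s, in which the tool goes at most 50 mm and 8.59 degrees, less where a joint would pass 70% of its speed; a pose out of reach is approached as far as the arm can. A call with a number of a shift or a turn outside -1 to 1 is refused whole. A call with a gripper value outside its range is refused whole. The fingers move at their own pace and stop on an object; "squeeze" is the grip in N (left out, the last holds). Time passes only in rows, so rows that do not move let the fingers close. It gives the time, the measured TCP pose, the force, the opening and the grip force at its end, in the units of the state.
- manip.state(): the state, without advancing time (a new reading comes with each control period).
- eyes.camera(name): name is "scene" or "top" or "wrist"; returns the picture (400x640x3 uint8, red, green, blue); there is no depth.
- eyes.camera_params(name): a dict with "fx", "fy", "cx", "cy" (pixels), "extrinsics" (4x4, takes a point from world to camera coordinates). Camera axes: x right, y up, looking along -z (the intrinsics and any distortion apply to the point x, -y, -z); pixel columns grow to the right and rows downward; lengths in m; the calibration is good to about 2 mm. A picture is of the moment at which its call begins: read the wrist's pose just before it. camera_params takes no time and is no camera call; for the wrist camera it gives the pose at the moment of the call.
- manip.close_job(): hands the job in; it is judged then, once.
Trained networks look in the newest picture that a camera, given by its name, has taken for a name from the list of things; names that differ only in an ending like _2 or _b are one class to them, and where a whole thing is asked for, a point or a joint stands for the part that bears it (a point fixed in the world has none). Each returns a list of dicts, best first, with "p" (0 to 1); they miss things now and then, are a little off and sometimes report something else, mostly with a low value. They report only what shows in the picture. A call takes as long as a camera call.
- eyes.boxes_of(query, camera): "box" ([left, top, width, height] in pixels, round what is visible of it).
- eyes.masks_of(query, camera): "mask" (400x640 bool, what is visible of it) and "box" ([left, top, width, height] in pixels, round what is visible of it).
The state is a dict: "time_s": time; "q": joint angles; "qvel": joint speeds; "joint_efforts": joint torques, N m; "eef_pos": TCP position; "ee_rot": TCP orientation; "ft_force": force on the tool from outside, world axes, zero at the start; "wrist_torque": the same for the moment, N m; "opening": finger opening in m; "finger_force": force on a finger pad.
Only numpy, scipy, OpenCV 4.12 (cv2) and the standard library are available. Lean on these libraries where they do the work, as an engineer would, in place of code of your own. Each camera call takes 0.05 s, during which the arm holds its last target. There are 200 camera calls.

## Working session

There is one attempt and no reset: what is moved stays moved. The work goes in short steps, Python scripts to look and compute and a tool call to move; the robot and the scene stay as the last step left them, time stands still between calls to the robot, and variables do not carry over. Pictures are saved under pics/ and viewed, at most 10 in all, crops included, and the job is handed in when it is done.

Besides the shell and the picture viewer there is one more tool, called after "Emit:" by a JSON object that holds its "op" and its "data", one argument or row to a line. carry_out: Moves the arm, as the interface text tells. Shifts and turns lie within -1 to 1; 1 stands for 0.02 m of shift or 45 degrees of turn. Its arguments: {"type":"object","properties":{"rows":{"type":"array","items":{"type":"array"}},"squeeze":{"type":"number"}},"required":["rows"]}

```bash
ls; mkdir -p pics; python3 - <<'E'
from bench import manip, eyes
import cv2,numpy as np
s=manip.state();print(s, manip.hold_point_z)
for c in("scene","top"):
    im=eyes.camera(c);cv2.imwrite(f"pics/{c}0.png",im[:,:,::-1])
    p=eyes.camera_params(c);print(c,p)
    for q in("knob","pointer","index","mark","balance","beam","glue","mallet","gouge"):
        try:print(q,[(d["box"],round(d["p"],2)) for d in eyes.boxes_of(q,c)[:2]])
        except Exception as e:print(q,e)
print(manip.state()["time_s"])
E
```

```text
pics
{'time_s': 0.0, 'q': array([-1.22461554e+00,  3.00513759e-01,  1.52158550e+00,  5.86866744e-06,
        1.32071305e+00, -6.66157675e-02]), 'qvel': array([-1.13237966e-03, -5.01569397e-04, -9.76352898e-05,  1.33035193e-03,
        6.68846114e-04, -1.16837174e-03]), 'joint_efforts': array([-4.81856350e-04, -5.31804299e+01, -3.52737522e+01,  7.08152773e-02,
        2.43890437e-02, -9.59759427e-05]), 'eef_pos': array([ 0.22054416, -0.50355167,  0.20486107]), 'ee_rot': array([ 9.78775351e-01,  2.04935210e-01, -8.21514063e-05, -6.04278302e-04]), 'ft_force': array([0.11770371, 0.42946024, 0.83151175]), 'wrist_torque': array([ 0.00788186,  0.00659207, -0.0229839 ]), 'finger_force': 0.0, 'opening': 0.09409379408248693} 0.0188
scene {'fx': 382.49603711169965, 'fy': 382.49603711169965, 'cx': 316.19545849251216, 'cy': 203.4821945496308, 'extrinsics': array([[ 0.56756679,  0.82299726,  0.02331191, -0.44598071],
       [-0.53001831,  0.34355849,  0.77527295,  0.21228158],
       [ 0.63003851, -0.45237492,  0.63119601, -1.27214322],
       [ 0.        ,  0.        ,  0.        ,  1.        ]])
[... 557 characters left out ...]
718431942352, 'extrinsics': array([[-0.02204894, -0.99970041,  0.01062721,  0.13515019],
       [ 0.98112234, -0.01959398,  0.1923929 , -0.60882842],
       [-0.19212703,  0.01466865,  0.98126043, -0.84559123],
       [ 0.        ,  0.        ,  0.        ,  1.        ]])}
knob [([417.7, 219.5, 28.3, 16.0], 0.7), ([259.3, 278.6, 6.4, 8.6], 0.24)]
pointer [([269.2, 219.9, 176.2, 62.5], 0.9)]
index [([255.5, 275.3, 11.3, 18.4], 0.46)]
mark [([256.8, 276.3, 53.7, 13.2], 0.45)]
balance [([262.2, 203.4, 183.9, 102.7], 0.73)]
beam [([271.1, 219.5, 175.7, 60.7], 0.9)]
glue [([222.7, 284.0, 26.0, 18.6], 0.66)]
mallet [([301.5, 187.3, 23.5, 29.0], 0.94)]
gouge [([370.4, 162.6, 71.1, 27.4], 0.81)]
1.0
```

```bash
python3 - <<'E'
import cv2
a=cv2.imread("pics/scene0.png");b=cv2.imread("pics/top0.png")
cv2.imwrite("pics/s1.png",cv2.resize(a[70:290,160:360],None,fx=3,fy=2.7*0+2.7))
cv2.imwrite("pics/s1.png",cv2.resize(a[80:280,160:360],None,fx=3,fy=3))
cv2.imwrite("pics/t1.png",cv2.resize(b[150:320,210:460],None,fx=3.2,fy=3.2))
E
```

```text
(no output)
```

View pics/s1.png

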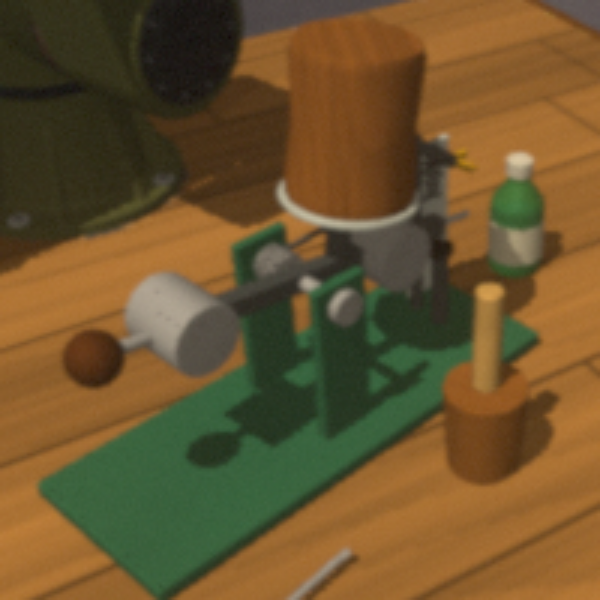

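View pics/t1.png

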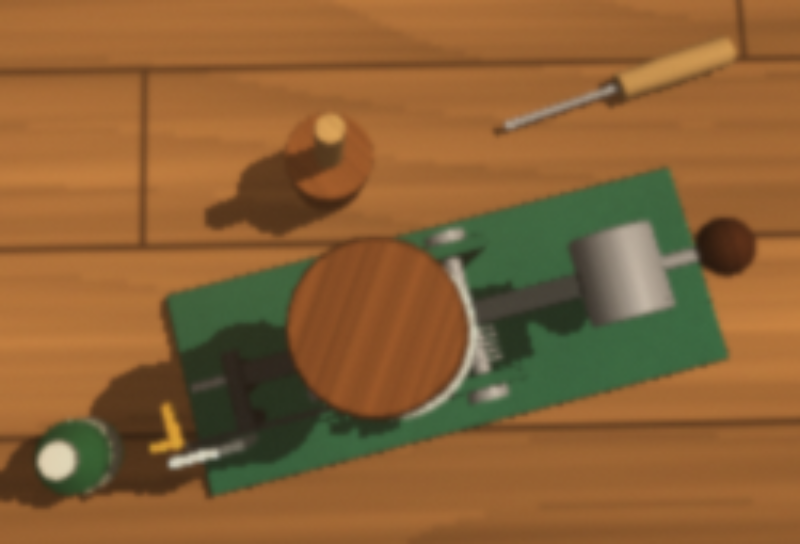

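The scene crop shows the knob at about (191,199) px and the brass index at about (314,133). In the top view the knob is at about (437,227), with the plate corners clear and the index at about (263,284). Next I'll work out the poses.

```bash
cat > h.py <<'E'
import numpy as np
from scipy.optimize import least_squares
from bench import manip, eyes
def proj(p,P):
    P=np.atleast_2d(P);c=P@p["extrinsics"][:3,:3].T+p["extrinsics"][:3,3]
    return np.c_[p["cx"]+p["fx"]*c[:,0]/-c[:,2], p["cy"]+p["fy"]*-c[:,1]/-c[:,2]]
def tri(obs,x0=(.4,0,.1)):
    r=least_squares(lambda X:np.concatenate([proj(p,X)[0]-uv for p,uv in obs]),x0);return r.x,np.abs(r.fun).max()
def bw(pose,P):
    x,y,a=pose;P=np.atleast_2d(P);c,s=np.cos(a),np.sin(a)
    return np.c_[x+c*P[:,0]-s*P[:,1],y+s*P[:,0]+c*P[:,1],P[:,2]]
E
python3 - <<'E'
from h import *
S=eyes.camera_params("scene");T=eyes.camera_params("top")
k,e=tri([(S,(191,199.3)),(T,(436.9,226.9))]);print("knob",k,e)
print("index",tri([(S,(314,132.7)),(T,(263,284))]))
loc=np.array([[-.08,-.21,.016],[.08,-.21,.016],[.08,.21,.016],[-.08,.21,.016]])
ct=np.array([[418.75,202.5],[437.2,260.9],[275.6,304.7],[262.2,242.8]])
best=None
for a in np.arange(-3,3.2,.4):
  for fl in (0,1):
    # which side is -x: try both assignments of corner order
    L=loc[[1,0,3,2]] if fl else loc
    cs=np.array([[174,243],[214.3,279],[339.3,192.7]])
    def f(v):
        return np.concatenate([(proj(T,bw(v,L))-ct).ravel(),(proj(S,bw(v,L))[[1,0,3]]-cs).ravel()])
    r=least_squares(f,[k[0],k[1]+.2,a],loss="soft_l1")
    if best is None or r.cost<best[0]: best=(r.cost,r.x,fl,r.fun)
print(best)
x=best[1];print("pred knob",bw(x,[0,-.18*np.cos(.13),.1633]),"pivot",bw(x,[0,0,.14]))
for th in(.1,.14,.18):print(th,bw(x,[0,.2*np.cos(th-.13),.14+.2*np.sin(th-.13)]))
E
```

```text
knob [ 0.5324004  -0.13792397  0.16230213] 0.44635561139227775
index (array([0.4206002 , 0.23765281, 0.15140264]), np.float64(0.8615693771844803))
(np.float64(10.118174823541526), array([0.49362742, 0.03691048, 0.23927385]), 1, array([-0.3138505 , -2.64428072,  0.96948762, -0.79934983,  0.24688967,
        0.18907652, -1.48538699, -1.20608017, -2.43337254, -2.30274685,
       -0.43043019, -1.55273108,  0.30013593, -2.8749515 ]))
pred knob [[ 0.53592695 -0.13648579  0.1633    ]] pivot [[0.49362742 0.03691048 0.14      ]]
0.1 [[0.4462493  0.23112511 0.1340009 ]]
0.14 [[0.44623034 0.23120283 0.14199997]]
0.18 [[0.44628721 0.23096972 0.14999583]]
```

```bash
python3 - <<'E'
import cv2,numpy as np
from h import *
a=cv2.imread("pics/scene0.png")[118:168,285:335];b=cv2.imread("pics/top0.png")[255:305,245:295]
k=dict(dsize=(500,500),interpolation=cv2.INTER_CUBIC)
w=eyes.camera("wrist")[:,:,::-1]
A=np.hstack([cv2.resize(a,(400,400),interpolation=2),cv2.resize(b,(400,400),interpolation=2)])
cv2.imwrite("pics/ix.png",A);cv2.imwrite("pics/w0.png",cv2.resize(w,(480,300)))
p=eyes.camera_params("wrist");E=p["extrinsics"];print("cam pos",-E[:3,:3].T@E[:3,3],"look",-E[2,:3],"up",E[1,:3],p["fx"])
for n,im,o in(("s",a,(285,118)),("t",b,(245,255))):
    h=cv2.cvtColor(im,cv2.COLOR_BGR2HSV);m=cv2.inRange(h,(17,150,150),(32,255,255))
    nn,l,st,ce=cv2.connectedComponentsWithStats(m)
    print(n,[(st[i]+np.r_[o,0,0,0],ce[i]+o) for i in range(1,nn) if st[i][4]>4])
E
```

```text
cam pos [ 0.28291836 -0.4771443   0.38311211] look [-0.21342989 -0.09401461 -0.97242426] up [ 0.89067518  0.39026511 -0.2332185 ] 291.7311105462697
s [(array([312, 129,   4,   2,   7]), array([313.71428571, 129.57142857])), (array([313, 132,   7,   4,  14]), array([315.85714286, 133.78571429]))]
t [(array([257, 276,  10,  15,  67]), array([262.44776119, 284.7761194 ]))]
```

View pics/ix.png

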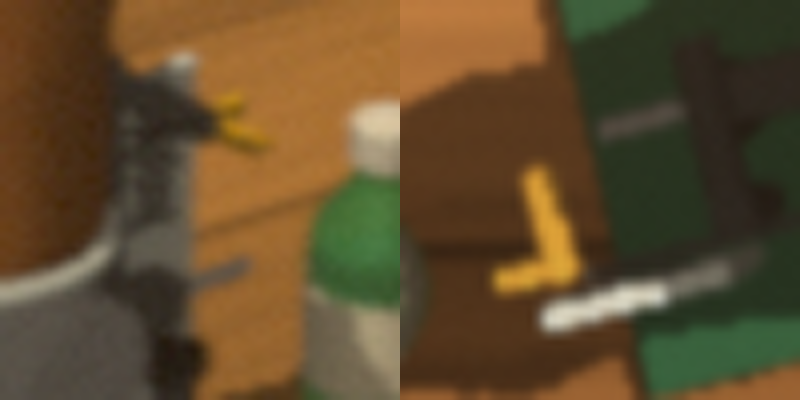

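```bash
python3 - <<'E'
from h import *
S=eyes.camera_params("scene");T=eyes.camera_params("top")
c,s=np.cos(.239),np.sin(.239)
for n,a,b in(("xtip",(318.1,136.1),(261.9,276.3)),("ytip",(314.2,130.4),(257.5,290.6)),("corner",(312.3,132.6),(266.3,288.8)),("ptr tip",(285+247/8,118+265/8),(245+205/8,255+129/8))):
    X,e=tri([(S,a),(T,b)]);d=X-[.4915,.036,0];print(n,X,e,"local",c*d[0]+s*d[1],-s*d[0]+c*d[1],X[2])
E
```

```text
xtip [0.43652107 0.24037742 0.14791372] 0.7514743585384167 local -0.005033660505262633 0.21158325302046174 0.14791371824129335
ytip [0.40684791 0.24895667 0.14880622] 0.4846361959867522 local -0.03183238998624105 0.22694320951221947 0.14880622216119535
corner [0.41178897 0.23321818 0.14853957] 2.4004047586437878 local -0.030757566139461574 0.21048237176599824 0.14853957377968496
ptr tip [0.44755377 0.22603199 0.11209271] 0.925214074079804 local 0.0022894273530530904 0.19503380654917774 0.11209271319280785
```

View pics/w0.png

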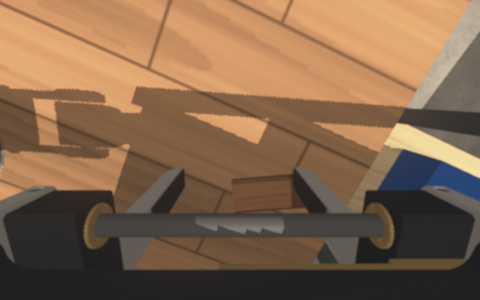

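Views agree. The knob is at about (0.533,-0.138,0.162), as the text says, and the balance yaw is 0.239. The index is about 0.17 rad, with its height at 0.148. Next I turn the tool to the balance's axes, then travel.

Emit:
{"op": "carry_out", "data": {
  "rows": [
    [[0,0,-0.05],[0,0,-0.178],-1],
    [[0,0,-0.05],[0,0,-0.178],-1],
    [[0,0,-0.05],[0,0,-0.178],-1],
    [[0,0,-0.05],[0,0,-0.178],-1],
    [[0,0,-0.05],[0,0,-0.178],-1],
    [[0,0,-0.05],[0,0,-0.178],-1],
    [[0,0,-0.05],[0,0,-0.178],-1],
    [[0,0,-0.05],[0,0,-0.178],-1],
    [[0,0,-0.05],[0,0,-0.178],-1],
    [[0,0,-0.05],[0,0,-0.178],-1]
  ],
  "squeeze": 10
}}

```text
time_s: 2.05
eef_pos: [0.2206, -0.5038, 0.2155]
ee_rot: [0.615, 0.788, 0.0, -0.0]
ft_force: [-0.2, 0.3, 0.1]
opening: 0.0172
finger_force: 0.0
```

Emit:
{"op": "carry_out", "data": {
  "rows": [
    [[0.697,0.977,0],[0,0,0],-1],
    [[0.697,0.977,0],[0,0,0],-1],
    [[0.697,0.977,0],[0,0,0],-1],
    [[0.697,0.977,0],[0,0,0],-1],
    [[0.697,0.977,0],[0,0,0],-1],
    [[0.697,0.977,0],[0,0,0],-1],
    [[0.697,0.977,0],[0,0,0],-1],
    [[0.697,0.977,0],[0,0,0],-1],
    [[0.697,0.977,0],[0,0,0],-1],
    [[0.697,0.977,0],[0,0,0],-1],
    [[0.697,0.977,0],[0,0,0],-1],
    [[0.697,0.977,0],[0,0,0],-1],
    [[0.697,0.977,0],[0,0,0],-1],
    [[0.697,0.977,0],[0,0,0],-1],
    [[0.697,0.977,0],[0,0,0],-1],
    [[0.697,0.977,0],[0,0,0],-1],
    [[0.697,0.977,0],[0,0,0],-1],
    [[0.5,0.7,0],[0,0,0],-1],
    [[0.3,0.4,0],[0,0,0],-1],
    [[0,0,0],[0,0,0],-1]
  ]
}}

```text
time_s: 4.05
eef_pos: [0.5049, -0.1733, 0.2153]
ee_rot: [0.617, 0.787, -0.0, -0.0]
ft_force: [-0.6, -0.1, 0.3]
opening: 0.0005
finger_force: 0.0
```

Emit:
{"op": "carry_out", "data": {
  "rows": [
    [[0.64,0.9,0],[0,0,0],-1],
    [[0.63,0.9,0],[0,0,0],-1],
    [[0,0,0],[0,0,0],-1]
  ]
}}

```text
time_s: 4.35
eef_pos: [0.5339, -0.14, 0.2153]
ee_rot: [0.617, 0.787, 0.0, -0.0]
ft_force: [0.2, 0.3, -1.1]
opening: 0.0004
finger_force: 0.0
```

```bash
python3 - <<'E'
import cv2,numpy as np
from h import *
st=manip.state();print(st["time_s"],st["eef_pos"],st["q"].round(2))
s=eyes.camera("scene")[:,:,::-1];t=eyes.camera("top")[:,:,::-1]
cv2.imwrite("pics/s2f.png",s);cv2.imwrite("pics/t2f.png",t)
A=np.hstack([cv2.resize(s[60:260,140:340],(400,400)),cv2.resize(t[130:330,240:440],(400,400))]);cv2.imwrite("pics/st2.png",A)
E
```

```text
4.35 [ 0.53394539 -0.14003881  0.21531907] [-0.32  0.3   1.5   0.    1.34 -0.56]
```

View pics/st2.png

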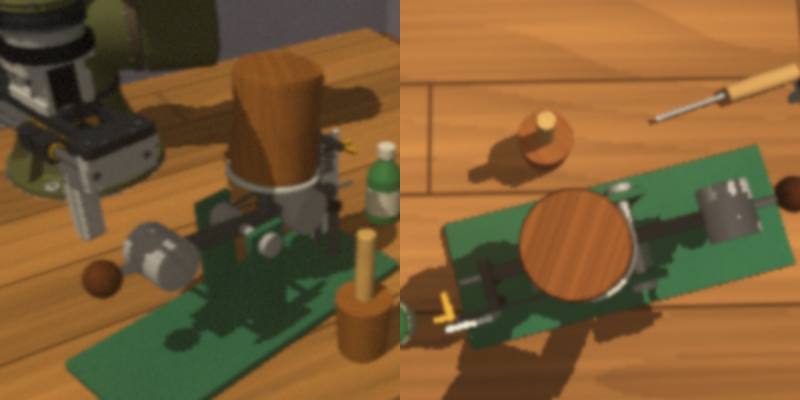

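```bash
python3 - <<'E'
from h import *
print(manip.state()["time_s"],manip.state()["eef_pos"])
for c in("scene","top"):
    p=eyes.camera_params(c);E=p["extrinsics"];print(c,-E[:3,:3].T@E[:3,3])
    print(proj(p,[[.534,-.14,.215],[.534,-.14,.315],[.5333,-.1375,.162]]))
E
```

```text
4.45 [ 0.53300984 -0.14123875  0.21531296]
scene [ 1.16713619 -0.28137592  0.64879222]
[[184.77491617 178.64373196]
 [173.7829881  132.28936812]
 [190.95031513 199.5279374 ]]
top [0.43785415 0.13558401 0.94544321]
[[446.21576828 222.60617225]
 [466.97846325 214.70364818]
 [436.17522563 226.34583285]]
```

The image shows the finger above the knob and the billet top clear of the hand in the top view, at about (328,252) px. I'll use that as the beam-angle tracker, together with a model-based planner.

```bash
cat > ctl.py <<'E'
import sys,json,os,cv2
from h import *
T=eyes.camera_params("top"); POSE=(.4915,.036,.239)
ref=cv2.GaussianBlur(cv2.imread("pics/t2f.png"),(0,0),1).astype(np.float32)
q=np.array([[-.04,-.05,.185],[.04,-.05,.185],[.04,.05,.185],[-.04,.05,.185]])
def quad(b):
    f=b-.13;c,s=np.cos(f),np.sin(f);P=np.c_[q[:,0],q[:,1]*c-q[:,2]*s,.14+q[:,1]*s+q[:,2]*c]
    return proj(T,bw(POSE,P)).astype(np.float32)
mask=np.zeros(ref.shape[:2],np.float32);cv2.circle(mask,(328,252),33,1,-1)
yy,xx=np.where(mask>0);R=ref[yy,xx]-ref[yy,xx].mean(0)
def beam(im):
    im=cv2.GaussianBlur(im[:,:,::-1].copy(),(0,0),1).astype(np.float32)
    def ncc(b):
        w=cv2.warpPerspective(im,cv2.getPerspectiveTransform(quad(0),quad(b)),im.shape[1::-1],flags=cv2.INTER_CUBIC|cv2.WARP_INVERSE_MAP)
        v=w[yy,xx];v=v-v.mean(0);return (v*R).sum()/np.sqrt((v*v).sum()*(R*R).sum())
    g=np.arange(-.03,.28,.01);b=g[np.argmax([ncc(x) for x in g])]
    g=np.linspace(b-.012,b+.012,13);y=[ncc(x) for x in g];p=np.polyfit(g,y,2)
    return -p[1]/2/p[0],max(y)
def s_of(z): return .13-np.arcsin(np.clip((z-.16)/.18,-.9,.9))
DT=.01
def sim(th,b,v,t0,t1,zf):
    m,p0,kk=th;I=.043*m;ts=np.arange(t0,t1+DT/2,DT);S=s_of(zf(ts));out=[]
    for s in S:
        out.append((b,v));k=max(s-b,0);spr=(p0+kk*k) if s>b else 0
        a=(m*(-.40+1.05*(b-.13))+spr-.03*v)/I   # damping of beam plus half of the key's
        v+=a*DT;b+=v*DT
        if b<0:b,v=0.,max(v,0.)
    return ts,np.array(out)
LAG=.04
def main(target,n,npic=3,rate=.12,win=2.0):
    L=json.load(open("log.json")) if os.path.exists("log.json") else dict(meas=[],knots=[],zs=[])
    if L.get("plan"):                      # the plan printed last time has been carried out
        t,z=L["knots"][-1];t=L["tend"];L["knots"].append([t,z])
        for u in L["plan"]:t+=.1;z-=u*.02;L["knots"].append([t,z])
    for i in range(npic):
        st=manip.state();t=st["time_s"];z=st["eef_pos"][2]
        b,c=beam(eyes.camera("top"));L["meas"].append([t,b]);L["zs"].append([t,z]);print("t%.2f z%.4f b%.4f ncc%.3f Fz%.1f"%(t,z,b,c,st["ft_force"][2]))
    tn=manip.state()["time_s"]
    if not L["knots"]:L["knots"]=[[0,z]]
    K=np.array(L["knots"]);print("z err mm",1e3*(z-K[-1,1]))
    zoff=z-K[-1,1]
    zf=lambda t:np.interp(np.asarray(t)-LAG,K[:,0],K[:,1])+zoff
    M=np.array(L["meas"]);M=M[M[:,0]>tn-win];t0=M[0,0];pri=np.array([1.05,.18,.98])
    def res(x):
        ts,o=sim(x[:3],max(x[3],0),x[4],t0,tn,zf)
        return np.r_[(np.interp(M[:,0],ts,o[:,0])-M[:,1])/.003,(x[:3]-L.get("th",pri))/np.array([.04,.02,.03]),(x[:3]-pri)/[.06,.03,.05],x[4]/.3]
    r=least_squares(res,np.r_[L.get("th",pri),max(M[0,1],.0),.0]);th=r.x[:3]
    ts,o=sim(th,max(r.x[3],0),r.x[4],t0,tn,zf);b,v=o[-1]
    if len(M)>3 and b>.01:L["th"]=list(th)
    print("fit m,p0,k",th.round(3),"b %.4f v %.4f at %.2f; rms %.4f"%(b,v,tn,np.sqrt(np.mean((np.interp(M[:,0],ts,o[:,0])-M[:,1])**2))))
    N=max(12,n+6);H=tn+.1*N+.3;tt=np.arange(tn,H+DT/2,DT)
    d=target-b;refb=b+np.sign(d)*np.minimum(abs(d),rate*(tt-tn))
    def zfu(u):
        h=.15*0;kt=np.r_[K[:,0],tn,tn+.1*np.arange(1,N+1)];kz=np.r_[K[:,1],K[-1,1],K[-1,1]-.02*np.cumsum(u)]
        return lambda t:np.interp(np.asarray(t)-LAG,kt,kz)+zoff
    def cost(u):
        _,o=sim(th,b,v,tn,H,zfu(u));k=min(len(o),len(tt))
        return np.r_[(o[:k,0]-refb[:k])[::3]/.01,np.maximum(abs(o[::3,1])-.25,0)/.05,u/.25]
    u=least_squares(cost,np.zeros(N),bounds=(-.5,.5)).x[:n].round(2)
    _,o=sim(th,b,v,tn,tn+.1*n,zfu(np.r_[u,np.zeros(N-n)]))
    print("PLAN z:",u.tolist(),"pred b",o[::20,0].round(3),"vmax %.2f"%abs(o[:,1]).max(),"z end %.4f"%(K[-1,1]+zoff-.02*u.sum()))
    L["plan"]=u.tolist();L["tend"]=tn;json.dump(L,open("log.json","w"))
if __name__=="__main__":
    a=sys.argv;main(float(a[1]),int(a[2]),*[f(x) for f,x in zip((int,float,float),a[3:])])
E
python3 - <<'E'
from ctl import *
for i in range(3):print(beam(eyes.camera("top")))
# synthetic test: pixel shift gain
print(quad(.17).mean(0)-quad(0).mean(0),quad(0).mean(0)); print(manip.state()["eef_pos"])
for b in(.0,.05):print(sim((1.05,.18,.98),0,0,0,.1,lambda t:0*t+.11)[1][-1])
print("z of s:",{s:round(.16+.18*np.sin(.13-s),4) for s in(0,.3,.36,.4,.44)})
E
```

```text
(np.float64(-0.0002485837531047267), np.float32(0.99978936))
(np.float64(-0.00016650148236340185), np.float32(0.9994831))
(np.float64(-0.0001570100205261742), np.float32(0.9994911))
[17.48764   -4.7449036] [355.2634  244.59703]
[ 0.53293549 -0.14147811  0.21554433]
[0.00238531 0.04302792]
[0.00238531 0.04302792]
z of s: {0: np.float64(0.1833), 0.3: np.float64(0.1295), 0.36: np.float64(0.119), 0.4: np.float64(0.112), 0.44: np.float64(0.1051)}
```

Emit:
{"op": "carry_out", "data": {
  "rows": [
    [[0,0,0.3],[0,0,0],-1],
    [[0,0,0.5],[0,0,0],-1],
    [[0,0,0.4],[0,0,0],-1],
    [[0,0,0.2],[0,0,0],-1],
    [[0,0,0.2],[0,0,0],-1],
    [[0,0,0.3],[0,0,0],-1],
    [[0,0,0.3],[0,0,0],-1],
    [[0,0,0.3],[0,0,0],-1],
    [[0,0,0.3],[0,0,0],-1],
    [[0,0,0.3],[0,0,0],-1],
    [[0,0,0.3],[0,0,0],-1],
    [[0,0,0.3],[0,0,0],-1],
    [[0,0,0.3],[0,0,0],-1],
    [[0,0,0.2],[0,0,0],-1],
    [[0,0,0],[0,0,0],-1]
  ]
}}

```text
time_s: 6.1
eef_pos: [0.5334, -0.1405, 0.1309]
ee_rot: [0.617, 0.787, -0.0, -0.0]
ft_force: [-0.1, -0.7, 1.9]
opening: 0.0008
finger_force: 1.1
```

```bash
rm -f log.json; python3 ctl.py 0.1 4 2; python3 - <<'E'
import cv2
from h import *
s=eyes.camera("scene")[:,:,::-1];cv2.imwrite("pics/s3.png",cv2.resize(s[80:240,150:330],(540,480)))
E
```

```text
t6.10 z0.1309 b-0.0034 ncc0.938 Fz1.9
t6.15 z0.1313 b-0.0034 ncc0.938 Fz2.8
z err mm 0.0
fit m,p0,k [1.05 0.18 0.98] b 0.0000 v 0.0000 at 6.20; rms 0.0034
PLAN z: [0.0, 0.0, 0.0, 0.0] pred b [0. 0. 0.] vmax 0.00 z end 0.1313
```

View pics/s3.png

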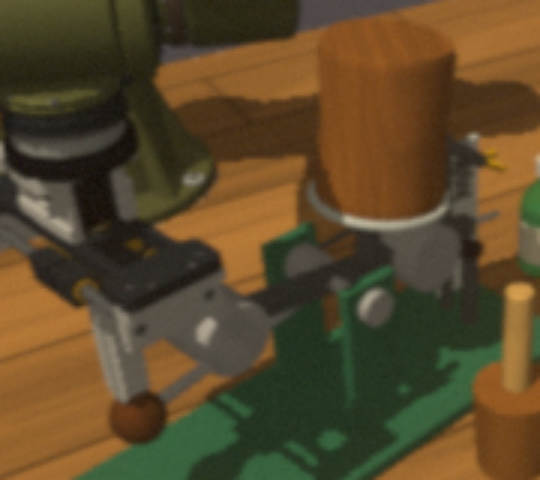

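Finger sits squarely on the knob top (about (137,395) in the crop) and the beam is still on its rest. I'll re-reference the tracker under this lighting, since the hand's shadow changed the match, and then creep to lift-off.

```bash
python3 - <<'E'
import cv2
from h import *
cv2.imwrite("pics/t3f.png",eyes.camera("top")[:,:,::-1])
s=open("ctl.py").read().replace("t2f","t3f")
s=s.replace('zoff=z-K[-1,1]\n','zoff=np.mean([a[1] for a in L["zs"][-npic:]][npic>1:])-K[-1,1]\n')
s=s.replace('    _,o=sim(th,b,v,tn,tn+.1*n,','    if b<.004:u=np.full(n,.05)\n    _,o=sim(th,b,v,tn,tn+.1*n,')
open("ctl.py","w").write(s)
E
rm log.json
```

Emit:
{"op": "carry_out", "data": {
  "rows": [
    [[0,0,0.15],[0,0,0],-1],
    [[0,0,0.15],[0,0,0],-1],
    [[0,0,0.1],[0,0,0],-1]
  ]
}}

```text
time_s: 6.6
eef_pos: [0.5334, -0.1404, 0.1231]
ee_rot: [0.617, 0.787, 0.0, -0.0]
ft_force: [-0.5, 3.1, 2.6]
opening: 0.0001
finger_force: 1.4
```

```bash
python3 ctl.py 0.165 4 3
```

```text
t6.60 z0.1231 b0.0000 ncc0.996 Fz2.6
t6.65 z0.1228 b0.0001 ncc0.995 Fz2.8
t6.70 z0.1231 b0.0000 ncc0.996 Fz2.8
z err mm 0.0
fit m,p0,k [1.05 0.18 0.98] b 0.0000 v 0.0000 at 6.75; rms 0.0000
PLAN z: [0.05, 0.05, 0.05, 0.05] pred b [0. 0. 0.] vmax 0.00 z end 0.1190
```

Emit:
{"op": "carry_out", "data": {
  "rows": [
    [[0,0,0.05],[0,0,0],-1],
    [[0,0,0.05],[0,0,0],-1],
    [[0,0,0.05],[0,0,0],-1],
    [[0,0,0.05],[0,0,0],-1]
  ]
}}

```text
time_s: 7.15
eef_pos: [0.5335, -0.1406, 0.1194]
ee_rot: [0.617, 0.787, 0.0, 0.0]
ft_force: [-0.7, 3.0, 2.8]
opening: 0.0002
finger_force: 1.5
```

```bash
python3 ctl.py 0.165 4 3
```

```text
t7.15 z0.1194 b0.0000 ncc0.992 Fz2.8
t7.20 z0.1192 b0.0000 ncc0.992 Fz2.5
t7.25 z0.1193 b0.0000 ncc0.992 Fz2.4
z err mm 0.2750828254055593
fit m,p0,k [1.05 0.18 0.98] b 0.0000 v 0.0000 at 7.30; rms 0.0000
PLAN z: [0.05, 0.05, 0.05, 0.05] pred b [0. 0. 0.] vmax 0.00 z end 0.1153
```

Emit:
{"op": "carry_out", "data": {
  "rows": [
    [[0,0,0.05],[0,0,0],-1],
    [[0,0,0.05],[0,0,0],-1],
    [[0,0,0.05],[0,0,0],-1],
    [[0,0,0.05],[0,0,0],-1]
  ]
}}

```text
time_s: 7.7
eef_pos: [0.5335, -0.1406, 0.1154]
ee_rot: [0.617, 0.787, 0.0, 0.0]
ft_force: [-1.5, 2.5, 3.1]
opening: 0.0006
finger_force: 1.6
```

```bash
python3 ctl.py 0.165 4 3
```

```text
t7.70 z0.1154 b0.0022 ncc0.988 Fz3.1
t7.75 z0.1152 b0.0038 ncc0.988 Fz3.1
t7.80 z0.1153 b0.0056 ncc0.984 Fz2.9
z err mm 0.24029083440313403
fit m,p0,k [1.05 0.18 0.98] b 0.0000 v 0.0000 at 7.85; rms 0.0024
PLAN z: [0.05, 0.05, 0.05, 0.05] pred b [0.    0.    0.001] vmax 0.02 z end 0.1113
```

Lift-off was around z = 0.116, near nominal. The fit needs to start from airborne data only, so I'll fix that. The robot's clock stands still meanwhile.

```bash
python3 - <<'E'
import json
s=open("ctl.py").read()
s=s.replace('M=M[M[:,0]>tn-win];t0=','M=M[M[:,0]>tn-win]\n    if M[-1,1]>.003:M=M[len(M)-np.argmax(np.r_[M[::-1,1]<.001,True]):]   # airborne part only\n    t0=')
s=s.replace('r=least_squares(res,np.r_[L.get("th",pri),max(M[0,1],.0),.0])','v0=np.polyfit(M[:,0],M[:,1],1)[0] if len(M)>1 else 0.\n    r=least_squares(res,np.r_[L.get("th",pri),max(M[0,1],.0),v0])')
s=s.replace("pri=np.array([1.05,","pri=np.array([1.0,").replace("    if b<.004:u","    if M[-1,1]<.003:u").replace('x[4]/.3]','(x[4]-v0)/.2]')
s=s.replace('len(M)>3 and b>.01','len(M)>2 and b>.003')
s=s.replace('L["zs"][-npic:]][npic>1:]','L["zs"][-max(npic,2):]][max(npic,2)>2:]')
open("ctl.py","w").write(s)
L=json.load(open("log.json"));L["plan"]=None;L.pop("th",0);json.dump(L,open("log.json","w"))
E
sed -i 's/    tn=manip.state/    z=L["zs"][-1][1];tn=manip.state/' ctl.py
python3 ctl.py 0.165 4 0
```

```text
z err mm 0.24029083440313403
fit m,p0,k [1.001 0.18  0.98 ] b 0.0088 v 0.0677 at 7.85; rms 0.0002
PLAN z: [0.01, -0.11, -0.07, -0.01] pred b [0.009 0.029 0.057] vmax 0.14 z end 0.1189
```

Emit:
{"op": "carry_out", "data": {
  "rows": [
    [[0,0,0.01],[0,0,0],-1],
    [[0,0,-0.11],[0,0,0],-1],
    [[0,0,-0.07],[0,0,0],-1],
    [[0,0,-0.01],[0,0,0],-1]
  ]
}}

```text
time_s: 8.25
eef_pos: [0.5336, -0.141, 0.1194]
ee_rot: [0.617, 0.787, -0.0, 0.0]
ft_force: [0.2, -1.0, 3.1]
opening: 0.0005
finger_force: 1.1
```

```bash
python3 ctl.py 0.165 4 3
```

```text
t8.25 z0.1194 b0.0376 ncc0.907 Fz3.1
t8.30 z0.1193 b0.0404 ncc0.900 Fz1.7
t8.35 z0.1192 b0.0427 ncc0.897 Fz2.7
z err mm 0.49812328302516196
fit m,p0,k [1.005 0.178 0.978] b 0.0443 v 0.0300 at 8.40; rms 0.0001
PLAN z: [0.5, -0.13, -0.31, -0.13] pred b [0.044 0.055 0.089] vmax 0.19 z end 0.1206
```

```bash
sed -i 's#u/.25#u/.06#' ctl.py; python3 -c "
import json;L=json.load(open('log.json'));L['plan']=None;json.dump(L,open('log.json','w'))"; python3 ctl.py 0.165 5 0
```

```text
z err mm 0.49812328302516196
fit m,p0,k [1.005 0.178 0.978] b 0.0443 v 0.0292 at 8.40; rms 0.0001
PLAN z: [0.3, 0.03, -0.09, -0.12, -0.1] pred b [0.044 0.051 0.077] vmax 0.18 z end 0.1188
```

Emit:
{"op": "carry_out", "data": {
  "rows": [
    [[0,0,0.3],[0,0,0],-1],
    [[0,0,0.03],[0,0,0],-1],
    [[0,0,-0.09],[0,0,0],-1],
    [[0,0,-0.12],[0,0,0],-1],
    [[0,0,-0.1],[0,0,0],-1]
  ]
}}

```text
time_s: 8.9
eef_pos: [0.5335, -0.1408, 0.119]
ee_rot: [0.617, 0.787, -0.0, 0.0]
ft_force: [1.1, -1.4, 2.1]
opening: 0.0007
finger_force: 0.8
```

```bash
python3 ctl.py 0.165 6 3
```

```text
t8.90 z0.1190 b0.1265 ncc0.784 Fz2.1
t8.95 z0.1193 b0.1366 ncc0.793 Fz2.4
t9.00 z0.1191 b0.1452 ncc0.790 Fz1.5
z err mm 0.8040401376503414
fit m,p0,k [0.998 0.179 0.981] b 0.1601 v 0.2410 at 9.05; rms 0.0016
PLAN z: [-0.02, -0.01, -0.01, -0.01, -0.0, -0.0] pred b [0.16  0.208 0.256 0.304] vmax 0.25 z end 0.1202
```

```bash
cp log.json log_bak.json; python3 - <<'E'
import json
s=open("ctl.py").read()
s=s.replace("u=least_squares(cost,np.zeros(N),bounds=(-.5,.5)).x[:n]","R_=[least_squares(cost,np.full(N,x),bounds=(-.5,.5),diff_step=1e-3,x_scale=.1) for x in(0.,-.1,.05)];print('costs',[round(r.cost,1) for r in R_]);u=min(R_,key=lambda r:r.cost).x[:n]")
s=s.replace("r=least_squares(res,np.r_[L.get(\"th\",pri),max(M[0,1],.0),v0])","r=least_squares(res,np.r_[L.get(\"th\",pri),max(M[0,1],.0),v0],diff_step=1e-4,x_scale=[.05,.02,.05,.05,.1]);print('fit res',(1e3*3e-3*r.fun[:len(M)]).round(1))")
open("ctl.py","w").write(s)
L=json.load(open('log.json'));L['plan']=None;L.pop('th');json.dump(L,open('log.json','w'))
print(np.round(L["knots"],4).tolist()) if 0 else print([[round(a,4) for a in k] for k in L["knots"]])
E
for w in 2.0 0.9 0.2; do echo WIN $w; python3 ctl.py 0.165 4 0 .12 $w; python3 -c "
import json;L=json.load(open('log.json'));L['plan']=None;L.pop('th',0);json.dump(L,open('log.json','w'))"; done
```

```text
[[0, 0.1231], [6.75, 0.1231], [6.85, 0.1221], [6.95, 0.1211], [7.05, 0.1201], [7.15, 0.1191], [7.3, 0.1191], [7.4, 0.1181], [7.5, 0.1171], [7.6, 0.1161], [7.7, 0.1151], [7.85, 0.1151], [7.95, 0.1149], [8.05, 0.1171], [8.15, 0.1185], [8.25, 0.1187], [8.4, 0.1187], [8.5, 0.1127], [8.6, 0.1121], [8.7, 0.1139], [8.8, 0.1163], [8.9, 0.1183]]
WIN 2.0
z err mm 0.8040401376503414
fit res [ 1.3 -0.4 -1.5 -0.5  0.5  1.6 -2.9 -0.8  2.8]
fit m,p0,k [0.998 0.179 0.981] b 0.1601 v 0.2408 at 9.05; rms 0.0016
costs [np.float64(4070.6), np.float64(130.4), np.float64(10138.3)]
PLAN z: [-0.5, -0.1, 0.17, 0.23] pred b [0.16  0.2   0.197] vmax 0.24 z end 0.1232
WIN 0.9
z err mm 0.8040401376503414
fit res [-1.7  0.2  2.1 -2.2 -0.7  2.2]
fit m,p0,k [0.999 0.177 0.981] b 0.1587 v 0.2239 at 9.05; rms 0.0017
costs [np.float64(4213.5), np.float64(99.8), np.float64(10018.1)]
PLAN z: [-0.48, -0.03, 0.17, 0.2] pred b [0.159 0.195 0.192] vmax 0.22 z end 0.1220
WIN 0.2
z err mm 0.8040401376503414
fit res [ 0.2 -0.5  0.2]
fit m,p0,k [1.001 0.18  0.98 ] b 0.1547 v 0.1852 at 9.05; rms 0.0003
costs [np.float64(57.7), np.float64(57.7), np.float64(7466.2)]
PLAN z: [-0.39, -0.04, 0.12, 0.16] pred b [0.155 0.186 0.185] vmax 0.19 z end 0.1222
```

```bash
python3 -c "
import json;L=json.load(open('log.json'));L['plan']=[-.42,-.04,.12];json.dump(L,open('log.json','w'))"; sed -i 's/for x in(0.,-.1,.05)\]/for x in(0.,-.1,.05,-.03,.02)]/; s/win=2.0/win=0.7/' ctl.py
```

Emit:
{"op": "carry_out", "data": {
  "rows": [
    [[0,0,-0.42],[0,0,0],-1],
    [[0,0,-0.04],[0,0,0],-1],
    [[0,0,0.12],[0,0,0],-1]
  ]
}}

```text
time_s: 9.35
eef_pos: [0.5336, -0.1405, 0.1259]
ee_rot: [0.617, 0.787, 0.0, 0.0]
ft_force: [0.4, 1.5, 1.2]
opening: 0.0003
finger_force: 0.8
```

```bash
python3 ctl.py 0.165 4 3
```

```text
t9.35 z0.1259 b0.1703 ncc0.829 Fz1.2
t9.40 z0.1251 b0.1668 ncc0.828 Fz1.1
t9.45 z0.1251 b0.1622 ncc0.821 Fz2.0
z err mm 0.012077067383042817
fit res [ 1.6 -0.7 -1.6  1.3  0.4 -1.2]
fit m,p0,k [1.008 0.176 0.977] b 0.1530 v -0.1731 at 9.50; rms 0.0012
costs [np.float64(297.1), np.float64(297.1), np.float64(297.1), np.float64(297.1), np.float64(297.1)]
PLAN z: [0.5, 0.49, -0.1, -0.3] pred b [0.153 0.113 0.112] vmax 0.22 z end 0.1133
```

```bash
cp log.json log_bak.json; cat > setp.py <<'E'
import json,sys
L=json.load(open('log.json'));L['plan']=json.loads(sys.argv[1]);json.dump(L,open('log.json','w'))
E
python3 setp.py "[0.6,0.15,-0.2]"; mkdir -p raw
sed -i 's/b,c=beam(eyes.camera("top"))/im=eyes.camera("top");cv2.imwrite("raw\/%.2f.png"%t,im[:,:,::-1]);b,c=beam(im)/' ctl.py
```

Emit:
{"op": "carry_out", "data": {
  "rows": [
    [[0,0,0.6],[0,0,0],-1],
    [[0,0,0.15],[0,0,0],-1],
    [[0,0,-0.2],[0,0,0],-1]
  ]
}}

```text
time_s: 9.8
eef_pos: [0.5329, -0.1406, 0.1132]
ee_rot: [0.617, 0.787, -0.001, -0.001]
ft_force: [0.0, -1.5, 2.2]
opening: 0.0004
finger_force: 0.9
```

```bash
python3 ctl.py 0.165 4 3; python3 - <<'E'
import cv2,numpy as np,glob
a=cv2.imread("pics/t3f.png");b=cv2.imread(sorted(glob.glob("raw/*.png"),key=lambda f:float(f[4:-4]))[-1])
cv2.imwrite("pics/cmp.png",np.hstack([cv2.resize(i[190:310,260:380],(400,400),interpolation=2) for i in(a,b)]))
E
```

```text
t9.80 z0.1132 b0.1427 ncc0.780 Fz2.2
t9.85 z0.1147 b0.1479 ncc0.789 Fz3.6
t9.90 z0.1148 b0.1549 ncc0.794 Fz2.8
z err mm 0.7591389625611206
fit res [-1.1  0.2  1.4 -1.  -0.3  0.7]
fit m,p0,k [0.996 0.185 0.98 ] b 0.1654 v 0.2113 at 9.95; rms 0.0009
costs [np.float64(7257.3), np.float64(2157.2), np.float64(2698.3), np.float64(4745.9), np.float64(4267.1)]
PLAN z: [-0.13, -0.26, -0.16, -0.08] pred b [0.165 0.221 0.277] vmax 0.31 z end 0.1274
```

View pics/cmp.png

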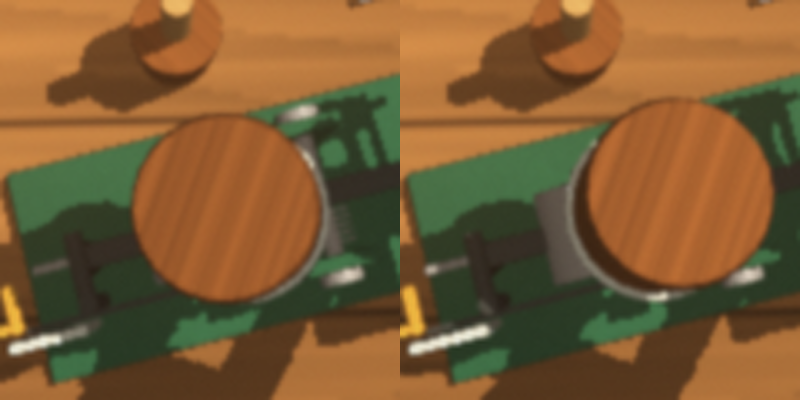

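```bash
python3 - <<'E'
s=open("ctl.py").read()
i=s.index("    R_=[") if "    R_=[" in s else s.index("R_=[");i=s.rfind("\n",0,i)+1;j=s.index("\n",i)
s=s[:i]+'''    from scipy.optimize import lsq_linear
    u=np.zeros(N)
    for _ in range(4):
        r0=cost(u);J=np.array([(cost(u+.02*e)-r0)/.02 for e in np.eye(N)]).T
        u=lsq_linear(J,J@u-r0,bounds=(-.7,.7)).x
    print("cost",(cost(u)**2).sum().round(1),"full",u.round(2).tolist());u=u[:n].round(2)'''+s[j:]
s=s.replace("np.maximum(abs(o[::3,1])-.25,0)/.05,","")
open("ctl.py","w").write(s)
E
python3 setp.py null; python3 ctl.py 0.165 4 0;  python3 setp.py null; python3 ctl.py 0.165 4 0 .12 .2
```

```text
z err mm 0.7591389625611206
fit res [-0.9  0.2  1.2 -1.1 -0.3  0.9]
fit m,p0,k [0.996 0.186 0.979] b 0.1658 v 0.2157 at 9.95; rms 0.0009
cost 4235.0 full [-0.7, -0.14, -0.7, 0.63, 0.3, 0.06, 0.56, 0.38, 0.05, -0.23, -0.25, -0.17]
PLAN z: [-0.7, -0.14, -0.7, 0.63] pred b [0.166 0.213 0.204] vmax 0.35 z end 0.1330
z err mm 0.7591389625611206
fit res [-0.1 -0.1  0.1]
fit m,p0,k [0.998 0.184 0.979] b 0.1639 v 0.1917 at 9.95; rms 0.0001
cost 413.3 full [-0.7, -0.22, 0.15, 0.26, 0.22, 0.12, 0.03, -0.03, -0.05, -0.05, -0.03, -0.02]
PLAN z: [-0.7, -0.22, 0.15, 0.26] pred b [0.164 0.205 0.204] vmax 0.24 z end 0.1250
```

```bash
python3 - <<'E'
s=open("ctl.py").read()
s=s.replace("h=.15*0;kt=np.r_[K[:,0],tn,tn+.1*np.arange(1,N+1)];kz=np.r_[K[:,1],K[-1,1],K[-1,1]-.02*np.cumsum(u)]",
"i=np.arange(1,N+1);c=K[-1,1]-.02*np.cumsum(u);kt=np.r_[K[:,0],tn,tn+.1*i[:n],tn+.1*n+HOLD,tn+.1*i[n:]+HOLD];kz=np.r_[K[:,1],K[-1,1],c[:n],c[n-1],c[n:]]")
s=s.replace("DT=.01","DT=.01;HOLD=.1").replace("H=tn+.1*N+.3","H=tn+.1*N+.3+HOLD").replace("npic=3","npic=2")
s=s.replace("    u=np.zeros(N)\n","    u=np.zeros(N);best=(1e9,u)\n").replace("bounds=(-.7,.7)).x\n","bounds=(-.7,.7)).x;best=min(best,((cost(u)**2).sum(),u),key=lambda x:x[0])\n    u=best[1]\n")
open("ctl.py","w").write(s)
E
python3 setp.py "[-0.7,-0.2,0.1]"
```

Emit:
{"op": "carry_out", "data": {
  "rows": [
    [[0,0,-0.7],[0,0,0],-1],
    [[0,0,-0.2],[0,0,0],-1],
    [[0,0,0.1],[0,0,0],-1]
  ]
}}

```text
time_s: 10.25
eef_pos: [0.534, -0.1408, 0.1319]
ee_rot: [0.617, 0.787, 0.0, 0.001]
ft_force: [0.2, -0.5, 1.1]
opening: 0.0001
finger_force: 0.6
```

```bash
python3 ctl.py 0.165 3; cp log.json lb.json; for w in .45 .12; do python3 setp.py null;python3 ctl.py 0.165 3 0 .12 $w|tail -4; done; cp lb.json log.json
```

```text
t10.25 z0.1319 b0.1696 ncc0.826 Fz1.1
t10.30 z0.1307 b0.1609 ncc0.825 Fz1.2
z err mm 0.646105848118167
fit res [ 0.9  0.2 -1.4  1.2 -0.8]
fit m,p0,k [1.011 0.174 0.975] b 0.1454 v -0.3205 at 10.35; rms 0.0010
cost 2958.3 full [0.7, 0.7, 0.48, -0.7, -0.64, -0.33, -0.06, 0.1, 0.16, 0.15, 0.1, 0.05]
PLAN z: [0.7, 0.7, 0.48] pred b [0.145 0.063] vmax 0.44 z end 0.0937
fit res [ 0.2 -0.2]
fit m,p0,k [1.008 0.176 0.976] b 0.1480 v -0.2823 at 10.35; rms 0.0002
cost 2226.7 full [0.7, 0.7, 0.27, -0.69, -0.51, -0.25, -0.03, 0.1, 0.14, 0.12, 0.08, 0.04]
PLAN z: [0.7, 0.7, 0.27] pred b [0.148 0.074] vmax 0.40 z end 0.0979
fit res [ 0.2 -0.2]
fit m,p0,k [1.008 0.176 0.976] b 0.1480 v -0.2823 at 10.35; rms 0.0002
cost 2226.7 full [0.7, 0.7, 0.27, -0.69, -0.51, -0.25, -0.03, 0.1, 0.14, 0.12, 0.08, 0.04]
PLAN z: [0.7, 0.7, 0.27] pred b [0.148 0.074] vmax 0.40 z end 0.0979
```

```bash
python3 - <<'E'
s=open("ctl.py").read()
s=s.replace("S=s_of(zf(ts));out=[]\n    for s in S:","S=s_of(zf(ts));out=[];D=np.gradient(S,DT)\n    for s,sd in zip(S,D):")
s=s.replace("(m*(-.40+1.05*(b-.13))+spr-.03*v)/I","(m*(-.40+1.05*(b-.13))+spr+KD*(sd-v)*(s>b)-BD*v)/I").replace("HOLD=.1","HOLD=.1;KD=.02;BD=.02;IS=1.").replace("I=.043*m","I=.043*m*IS")
open("ctl.py","w").write(s)
import json,ctl
from ctl import *
L=json.load(open("lb.json"));M=np.array(L["meas"]);K=np.array(L["knots"]);Z=np.array(L["zs"])
M=M[M[:,0]>8.2]
print(K[-4:],L["tend"])
# z offset drift: interpolate measured minus command
def run(x,full=False):
    m,p0,kk,lag,IS,KD,b0,v0=x;ctl.IS=IS;ctl.KD=KD
    off=np.interp(np.arange(0,1),[0],[0])
    zo=Z[:,1]-np.interp(Z[:,0]-lag,K[:,0],K[:,1])
    zf=lambda t:np.interp(t-lag,K[:,0],K[:,1])+.0006
    ts,o=sim((m,p0,kk),b0,v0,8.25,10.35,zf)
    e=(np.interp(M[:,0],ts,o[:,0])-M[:,1])
    return (e,o) if full else np.r_[e/.002,(np.array(x[:6])-[1,.18,.98,.03,1,.02])/[.05,.02,.05,.04,.15,.01],0]
for lag in(0,.03,.06):
    r=least_squares(run,[1,.18,.98,lag,1,.02,.0376,.055],x_scale=[.01,.005,.01,.01,.05,.01,.01,.02],diff_step=1e-4)
    e,o=run(r.x,True);print(r.cost.round(1),r.x.round(3),(1e3*e).round(1),"now",o[-1].round(3))
zz=Z[Z[:,0]>8.2]
for lag in(0,.02,.04,.06):print(lag,(1e3*(zz[:,1]-np.interp(zz[:,0]-lag,K[:,0],K[:,1]))).round(1))
E
```

```text
[[ 9.95        0.11407488]
 [10.05        0.12807488]
 [10.15        0.13207488]
 [10.25        0.13007488]] 10.35
1.7 [1.002 0.184 0.961 0.004 0.956 0.029 0.037 0.085] [-0.9  0.2  1.2 -0.7 -0.9  0.2  1.2  0.3 -0.9 -0.1  0.3  0.5  0.6 -1. ] now [ 0.147 -0.284]
1.7 [1.002 0.184 0.961 0.004 0.956 0.029 0.037 0.085] [-0.9  0.2  1.2 -0.7 -0.9  0.2  1.2  0.3 -0.9 -0.1  0.3  0.5  0.6 -1. ] now [ 0.147 -0.284]
1.7 [1.002 0.184 0.961 0.004 0.956 0.029 0.037 0.085] [-0.9  0.2  1.2 -0.7 -0.9  0.2  1.2  0.3 -0.9 -0.1  0.3  0.5  0.6 -1. ] now [ 0.147 -0.284]
0 [ 0.7  0.6  0.5  0.7  1.   0.8  0.9  0.   0.  -0.9  0.6  0.8  1.8  0.6]
0.02 [ 0.7  0.6  0.5  1.1  1.   0.8  0.4  0.   0.  -0.1  0.6  0.8  1.4  0.6]
0.04 [ 0.8  0.6  0.5  1.5  1.   0.8 -0.1  0.   0.   0.7  0.6  0.8  1.   0.6]
0.06 [ 0.8  0.6  0.5  1.9  1.2  0.8 -0.6 -0.2  0.   1.5  1.   0.8  0.6  0.4]
```

```bash
python3 - <<'E'
import re
s=open("ctl.py").read()
s=s.replace("KD=.02;BD=.02;IS=1.","KD=.029;BD=.02;IS=.956").replace("LAG=.04","LAG=.005").replace("pri=np.array([1.0,.18,.98])","pri=np.array([1.002,.184,.961])")
s=re.sub(r"    zoff=.*\n","    zoff=.0006\n",s)
s=s.replace("/.003,(x[:3]-L.get","/.0015,(x[:3]-L.get").replace("np.array([.04,.02,.03]),(x[:3]-pri)/[.06,.03,.05]","np.array([.01,.005,.01]),(x[:3]-pri)/[.01,.006,.01]").replace("win=0.7","win=1.6")
s=s.replace("1e3*3e-3","1e3*1.5e-3")
open("ctl.py","w").write(s)
import json;L=json.load(open("lb.json"));L.pop("th",0);L["plan"]=None;json.dump(L,open("log.json","w"))
E
python3 ctl.py 0.165 4 0
```

```text
z err mm 0.646105848118167
fit res [-0.1 -0.4  0.5  1.   0.2 -1.  -0.4 -0.1  0.1  0.8 -0.6]
fit m,p0,k [1.002 0.185 0.96 ] b 0.1473 v -0.2812 at 10.35; rms 0.0006
cost 778.8 full [0.7, 0.6, -0.14, -0.42, -0.29, -0.13, -0.01, 0.05, 0.07, 0.06, 0.04, 0.02]
PLAN z: [0.7, 0.6, -0.14, -0.42] pred b [0.147 0.101 0.115] vmax 0.30 z end 0.1159
```

Emit:
{"op": "carry_out", "data": {
  "rows": [
    [[0,0,0.7],[0,0,0],-1],
    [[0,0,0.6],[0,0,0],-1],
    [[0,0,-0.14],[0,0,0],-1],
    [[0,0,-0.42],[0,0,0],-1]
  ]
}}

```text
time_s: 10.75
eef_pos: [0.5329, -0.1408, 0.1149]
ee_rot: [0.617, 0.787, -0.001, -0.001]
ft_force: [-0.2, -1.9, 2.4]
opening: 0.0005
finger_force: 0.9
```

```bash
python3 ctl.py 0.165 4
```

```text
t10.75 z0.1149 b0.1021 ncc0.779 Fz2.4
t10.80 z0.1174 b0.1119 ncc0.782 Fz4.0
z err mm 2.080693391269622
fit res [ 0.1 -0.1 -0.8  0.9  1.2  1.2 -0.9 -2.9  2.2 -0.9]
fit m,p0,k [1.003 0.183 0.962] b 0.1184 v 0.1537 at 10.85; rms 0.0014
cost 14.5 full [-0.18, -0.09, -0.03, 0.0, 0.03, 0.03, 0.02, 0.01, 0.0, -0.0, -0.0, -0.0]
PLAN z: [-0.18, -0.09, -0.03, 0.0] pred b [0.118 0.147 0.164] vmax 0.16 z end 0.1219
```

```bash
python3 -c "
from bench import manip;s=manip.state();print(s['time_s'],s['eef_pos'],s['qvel'].round(3))"
```

```text
10.85 [ 0.53391727 -0.14092426  0.11717201] [ 0.     0.006  0.014  0.003 -0.02   0.   ]
```

```bash
python3 - <<'E'
s=open("ctl.py").read()
s=s.replace('    K=np.array(L["knots"])','    ze=manip.state()["eef_pos"][2];d=ze-.0006-L["knots"][-1][1];L["knots"][-1][1]+=d*(.8 if abs(d)>.0004 else 0)\n    K=np.array(L["knots"])')
open("ctl.py","w").write(s)
E
python3 setp.py null; python3 ctl.py .165 5 0
```

```text
z err mm 1.0429859439818334
fit res [ 0.1 -0.1 -0.8  0.8  1.1  1.1 -0.7 -2.8  2.4 -1.2]
fit m,p0,k [1.003 0.183 0.964] b 0.1172 v 0.1345 at 10.85; rms 0.0014
cost 6.5 full [-0.1, -0.07, -0.04, -0.02, 0.01, 0.03, 0.03, 0.02, 0.01, 0.0, -0.0, -0.0]
PLAN z: [-0.1, -0.07, -0.04, -0.02, 0.01] pred b [0.117 0.143 0.161] vmax 0.14 z end 0.1213
```

```bash
python3 setp.py "[-0.2,-0.08,-0.03,0]"
```

Emit:
{"op": "carry_out", "data": {
  "rows": [
    [[0,0,-0.2],[0,0,0],-1],
    [[0,0,-0.08],[0,0,0],-1],
    [[0,0,-0.03],[0,0,0],-1],
    [[0,0,0],[0,0,0],-1]
  ]
}}

```text
time_s: 11.25
eef_pos: [0.5336, -0.1407, 0.122]
ee_rot: [0.617, 0.787, 0.0, 0.0]
ft_force: [1.0, -1.5, 1.5]
opening: 0.0003
finger_force: 0.7
```

```bash
python3 ctl.py 0.165 5
```

```text
t11.25 z0.1220 b0.1660 ncc0.816 Fz1.5
t11.30 z0.1219 b0.1671 ncc0.819 Fz2.0
z err mm 0.4065625172183923
fit res [ 1.   0.7  0.2 -2.6 -4.8  5.1  3.  -1.3 -1.4]
fit m,p0,k [0.995 0.179 0.977] b 0.1662 v 0.0045 at 11.35; rms 0.0028
cost 1.3 full [0.06, 0.03, 0.01, -0.0, -0.01, -0.01, -0.0, -0.0, 0.0, 0.0, 0.0, 0.0]
PLAN z: [0.06, 0.03, 0.01, -0.0, -0.01] pred b [0.166 0.165 0.165] vmax 0.01 z end 0.1203
```

Emit:
{"op": "carry_out", "data": {
  "rows": [
    [[0,0,0.06],[0,0,0],-1],
    [[0,0,0.03],[0,0,0],-1],
    [[0,0,0.01],[0,0,0],-1],
    [[0,0,0],[0,0,0],-1],
    [[0,0,-0.01],[0,0,0],-1]
  ]
}}

```text
time_s: 11.85
eef_pos: [0.5335, -0.1405, 0.12]
ee_rot: [0.617, 0.787, 0.0, -0.0]
ft_force: [0.8, 0.3, 1.4]
opening: 0.0008
finger_force: 0.8
```

```bash
sed -i 's/u\/.06/u\/.04/' ctl.py; python3 ctl.py 0.165 6 2 .12 .65
```

```text
t11.85 z0.1200 b0.1689 ncc0.819 Fz1.4
t11.90 z0.1201 b0.1690 ncc0.819 Fz1.2
z err mm 0.42304641560360345
fit res [ 0. -0.  0.]
fit m,p0,k [0.999 0.181 0.969] b 0.1693 v 0.0051 at 11.95; rms 0.0000
cost 2.9 full [-0.03, -0.0, 0.01, 0.01, 0.01, 0.01, -0.0, -0.0, -0.0, -0.0, -0.0, -0.0]
PLAN z: [-0.03, -0.0, 0.01, 0.01, 0.01, 0.01] pred b [0.169 0.169 0.167 0.165] vmax 0.01 z end 0.1201
```

Emit:
{"op": "carry_out", "data": {
  "rows": [
    [[0,0,-0.03],[0,0,0],-1],
    [[0,0,0],[0,0,0],-1],
    [[0,0,0.01],[0,0,0],-1],
    [[0,0,0.01],[0,0,0],-1],
    [[0,0,0.01],[0,0,0],-1],
    [[0,0,0.01],[0,0,0],-1]
  ]
}}

```text
time_s: 12.55
eef_pos: [0.5334, -0.1406, 0.1198]
ee_rot: [0.617, 0.787, 0.0, -0.0]
ft_force: [0.9, 1.6, 1.3]
opening: 0.0002
finger_force: 0.9
```

```bash
python3 ctl.py 0.165 8 2 .12 1.5
```

```text
t12.55 z0.1198 b0.1650 ncc0.815 Fz1.3
t12.60 z0.1198 b0.1648 ncc0.815 Fz1.8
z err mm 0.34097585976688993
fit res [-0.2  0.2 -0.1  0.   0.1 -0.1]
fit m,p0,k [1.    0.182 0.965] b 0.1645 v -0.0043 at 12.65; rms 0.0001
cost 0.1 full [0.0, -0.0, -0.0, -0.0, -0.0, -0.0, 0.0, 0.0, 0.0, 0.0, 0.0, 0.0, 0.0, -0.0]
PLAN z: [0.0, -0.0, -0.0, -0.0, -0.0, -0.0, 0.0, 0.0] pred b [0.165 0.164 0.165 0.167 0.169] vmax 0.01 z end 0.1201
```

Emit:
{"op": "carry_out", "data": {
  "rows": [
    [[0,0,0],[0,0,0],-1],
    [[0,0,0],[0,0,0],-1],
    [[0,0,0],[0,0,0],-1],
    [[0,0,0],[0,0,0],-1],
    [[0,0,0],[0,0,0],-1],
    [[0,0,0],[0,0,0],-1],
    [[0,0,0],[0,0,0],-1],
    [[0,0,0],[0,0,0],-1]
  ]
}}

```text
time_s: 13.45
eef_pos: [0.5334, -0.1406, 0.1198]
ee_rot: [0.617, 0.787, 0.0, -0.0]
ft_force: [-0.3, 2.2, 2.4]
opening: 0.0004
finger_force: 0.9
```

```bash
python3 - <<'E'
import cv2
from h import *
s=eyes.camera("scene")[:,:,::-1];cv2.imwrite("pics/s4.png",cv2.resize(s[110:160,280:340],(720,600),interpolation=2))
E
python3 ctl.py 0.165 8 2 .12 1.5
```

```text
t13.50 z0.1198 b0.1648 ncc0.815 Fz0.9
t13.55 z0.1199 b0.1648 ncc0.815 Fz2.0
z err mm 0.4033358451716318
fit res [ 0.  -0.  -0.1  0.1]
fit m,p0,k [1.002 0.183 0.963] b 0.1650 v 0.0038 at 13.60; rms 0.0001
cost 0.1 full [-0.01, -0.0, 0.0, 0.0, 0.0, 0.0, 0.0, 0.0, -0.0, -0.0, -0.0, -0.0, -0.0, -0.0]
PLAN z: [-0.01, -0.0, 0.0, 0.0, 0.0, 0.0, 0.0, 0.0] pred b [0.165 0.166 0.165 0.165 0.164] vmax 0.01 z end 0.1203
```

View pics/s4.png

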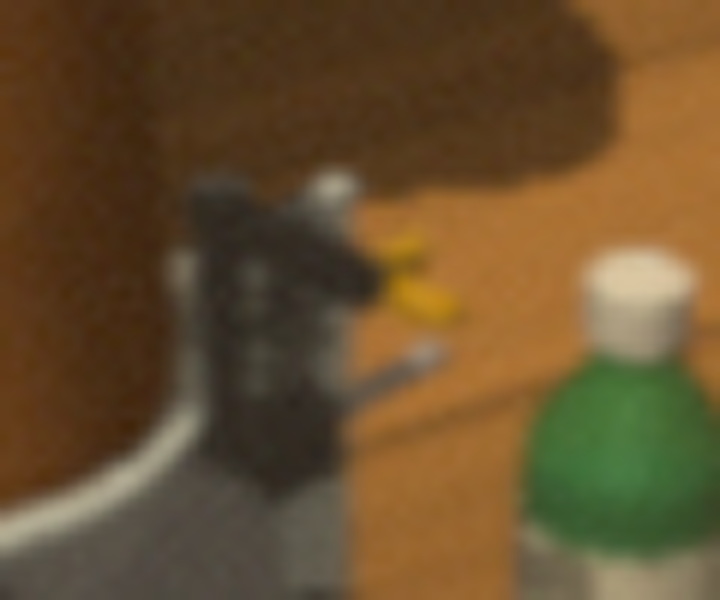

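```bash
python3 - <<'E'
import cv2
from h import *
S=eyes.camera_params("scene");T=eyes.camera_params("top");P=(.4915,.036,.239)
for b in(0,.12,.165,.2):
    t=bw(P,[0,.2*np.cos(b-.13),.14+.2*np.sin(b-.13)]);print(b,proj(S,t),proj(T,t))
t=cv2.imread("raw/13.55.png");s=cv2.imread("pics/ix.png")
cv2.imwrite("pics/t4.png",cv2.resize(t[255:305,245:295],(600,600),interpolation=2))
E
```

```text
0 [[315.14586587 149.7940509 ]] [[268.6719722  272.11351674]]
0.12 [[315.76545915 141.72206946]] [[266.67488236 272.25437086]]
0.165 [[315.81442467 138.7294328 ]] [[266.23150198 272.21815783]]
0.2 [[315.78149275 136.41917638]] [[266.00883517 272.15475017]]
```

View pics/t4.png

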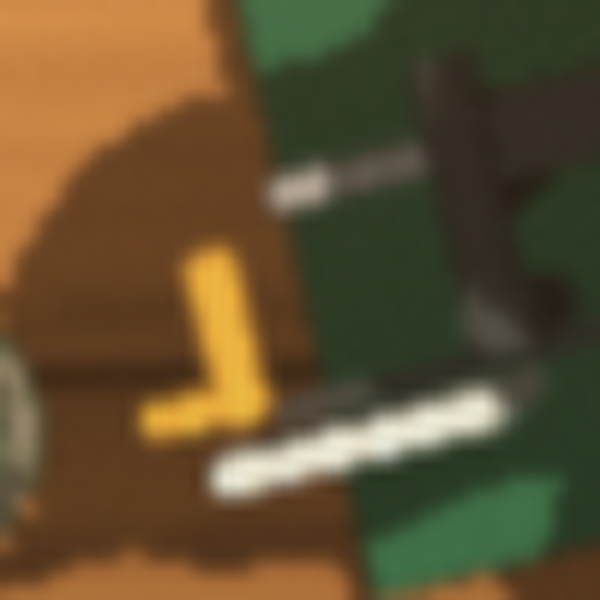

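Pointer tip is at (316.7,139.2) in the scene view, where the model puts it for 0.165 rad. The index is at most a few mm away, and the beam is steady. I'll keep holding.

```bash
python3 setp.py "[0,0,0,0,0,0,0,0,0,0,0,0]"
```

Emit:
{"op": "carry_out", "data": {
  "rows": [
    [[0,0,0],[0,0,0],-1],
    [[0,0,0],[0,0,0],-1],
    [[0,0,0],[0,0,0],-1],
    [[0,0,0],[0,0,0],-1],
    [[0,0,0],[0,0,0],-1],
    [[0,0,0],[0,0,0],-1],
    [[0,0,0],[0,0,0],-1],
    [[0,0,0],[0,0,0],-1],
    [[0,0,0],[0,0,0],-1],
    [[0,0,0],[0,0,0],-1],
    [[0,0,0],[0,0,0],-1],
    [[0,0,0],[0,0,0],-1]
  ]
}}

```text
time_s: 14.8
eef_pos: [0.5335, -0.1406, 0.1199]
ee_rot: [0.617, 0.787, 0.0, 0.0]
ft_force: [0.0, 2.7, 1.4]
opening: 0.0004
finger_force: 0.9
```

```bash
python3 ctl.py 0.165 8 2 .12 1.5
```

```text
t14.80 z0.1199 b0.1648 ncc0.814 Fz1.4
t14.85 z0.1199 b0.1647 ncc0.814 Fz2.2
z err mm 0.40619670481083225
fit res [ 0.  -0.1 -0.   0. ]
fit m,p0,k [1.002 0.183 0.962] b 0.1649 v 0.0015 at 14.90; rms 0.0000
cost 0.0 full [-0.0, -0.0, 0.0, 0.0, 0.0, 0.0, 0.0, 0.0, -0.0, -0.0, -0.0, -0.0, -0.0, -0.0]
PLAN z: [-0.0, -0.0, 0.0, 0.0, 0.0, 0.0, 0.0, 0.0] pred b [0.165 0.165 0.166 0.166 0.167] vmax 0.00 z end 0.1201
```

```bash
python3 setp.py "[0,0,0,0,0,0,0,0,0,0,0,0,0,0,0]"
```

Emit:
{"op": "carry_out", "data": {
  "rows": [
    [[0,0,0],[0,0,0],-1],
    [[0,0,0],[0,0,0],-1],
    [[0,0,0],[0,0,0],-1],
    [[0,0,0],[0,0,0],-1],
    [[0,0,0],[0,0,0],-1],
    [[0,0,0],[0,0,0],-1],
    [[0,0,0],[0,0,0],-1],
    [[0,0,0],[0,0,0],-1],
    [[0,0,0],[0,0,0],-1],
    [[0,0,0],[0,0,0],-1],
    [[0,0,0],[0,0,0],-1],
    [[0,0,0],[0,0,0],-1],
    [[0,0,0],[0,0,0],-1],
    [[0,0,0],[0,0,0],-1],
    [[0,0,0],[0,0,0],-1]
  ]
}}

```text
time_s: 16.4
eef_pos: [0.5335, -0.1406, 0.1199]
ee_rot: [0.617, 0.787, -0.0, 0.0]
ft_force: [-1.0, 0.8, 2.1]
opening: 0.0009
finger_force: 0.9
```

```bash
python3 ctl.py 0.165 8 2 .12 1.7; python3 setp.py "[0,0,0,0,0,0,0,0,0,0,0,0,0,0,0]"
```

```text
t16.40 z0.1199 b0.1648 ncc0.814 Fz2.1
t16.45 z0.1198 b0.1648 ncc0.814 Fz2.2
z err mm 0.38103233607704456
fit res [-0.  -0.1  0.1]
fit m,p0,k [1.002 0.183 0.961] b 0.1650 v 0.0027 at 16.50; rms 0.0001
cost 0.0 full [-0.01, -0.0, 0.0, 0.0, 0.0, 0.0, 0.0, 0.0, -0.0, -0.0, -0.0, -0.0, -0.0, -0.0]
PLAN z: [-0.01, -0.0, 0.0, 0.0, 0.0, 0.0, 0.0, 0.0] pred b [0.165 0.165 0.165 0.164 0.162] vmax 0.01 z end 0.1203
```

Emit:
{"op": "carry_out", "data": {
  "rows": [
    [[0,0,0],[0,0,0],-1],
    [[0,0,0],[0,0,0],-1],
    [[0,0,0],[0,0,0],-1],
    [[0,0,0],[0,0,0],-1],
    [[0,0,0],[0,0,0],-1],
    [[0,0,0],[0,0,0],-1],
    [[0,0,0],[0,0,0],-1],
    [[0,0,0],[0,0,0],-1],
    [[0,0,0],[0,0,0],-1],
    [[0,0,0],[0,0,0],-1],
    [[0,0,0],[0,0,0],-1],
    [[0,0,0],[0,0,0],-1],
    [[0,0,0],[0,0,0],-1],
    [[0,0,0],[0,0,0],-1],
    [[0,0,0],[0,0,0],-1]
  ]
}}

```text
time_s: 18.0
eef_pos: [0.5335, -0.1406, 0.1199]
ee_rot: [0.617, 0.787, 0.0, 0.0]
ft_force: [0.4, 1.6, 2.0]
opening: 0.0007
finger_force: 0.9
```

```bash
python3 ctl.py 0.165 8 2 .12 1.7; python3 setp.py "[0,0,0,0,0,0,0,0,0,0,0,0,0,0,0]"
```

```text
t18.00 z0.1199 b0.1648 ncc0.814 Fz2.0
t18.05 z0.1198 b0.1647 ncc0.814 Fz2.6
z err mm 0.3600687896957444
fit res [-0.  -0.1  0.1]
fit m,p0,k [1.003 0.183 0.961] b 0.1650 v 0.0027 at 18.10; rms 0.0001
cost 0.0 full [-0.01, -0.0, 0.0, 0.0, 0.0, 0.0, 0.0, 0.0, -0.0, -0.0, -0.0, -0.0, -0.0, -0.0]
PLAN z: [-0.01, -0.0, 0.0, 0.0, 0.0, 0.0, 0.0, 0.0] pred b [0.165 0.165 0.165 0.164 0.162] vmax 0.01 z end 0.1203
```

Emit:
{"op": "carry_out", "data": {
  "rows": [
    [[0,0,0],[0,0,0],-1],
    [[0,0,0],[0,0,0],-1],
    [[0,0,0],[0,0,0],-1],
    [[0,0,0],[0,0,0],-1],
    [[0,0,0],[0,0,0],-1],
    [[0,0,0],[0,0,0],-1],
    [[0,0,0],[0,0,0],-1],
    [[0,0,0],[0,0,0],-1],
    [[0,0,0],[0,0,0],-1],
    [[0,0,0],[0,0,0],-1],
    [[0,0,0],[0,0,0],-1],
    [[0,0,0],[0,0,0],-1],
    [[0,0,0],[0,0,0],-1],
    [[0,0,0],[0,0,0],-1],
    [[0,0,0],[0,0,0],-1]
  ]
}}

```text
time_s: 19.6
eef_pos: [0.5335, -0.1406, 0.1199]
ee_rot: [0.617, 0.787, 0.0, 0.0]
ft_force: [0.4, 1.8, 2.5]
opening: 0.0009
finger_force: 0.9
```

```bash
python3 ctl.py 0.0 5 2 .1 1.7
```

```text
t19.60 z0.1199 b0.1648 ncc0.814 Fz2.5
t19.65 z0.1199 b0.1648 ncc0.814 Fz1.2
z err mm 0.40804397791240066
fit res [-0.  -0.1  0.1]
fit m,p0,k [1.003 0.183 0.961] b 0.1650 v 0.0034 at 19.70; rms 0.0001
cost 52.8 full [-0.18, -0.04, 0.04, 0.08, 0.08, 0.04, 0.02, 0.01, 0.0, -0.0, -0.0, -0.0]
PLAN z: [-0.18, -0.04, 0.04, 0.08, 0.08] pred b [0.165 0.159 0.135] vmax 0.14 z end 0.1205
```

Emit:
{"op": "carry_out", "data": {
  "rows": [
    [[0,0,-0.18],[0,0,0],-1],
    [[0,0,-0.04],[0,0,0],-1],
    [[0,0,0.04],[0,0,0],-1],
    [[0,0,0.08],[0,0,0],-1],
    [[0,0,0.08],[0,0,0],-1]
  ]
}}

```text
time_s: 20.2
eef_pos: [0.5334, -0.1406, 0.12]
ee_rot: [0.617, 0.787, 0.0, -0.0]
ft_force: [-0.5, 0.2, 1.6]
opening: 0.0007
finger_force: 1.0
```

```bash
python3 ctl.py 0.0 5 2 .1 .65
```

```text
t20.20 z0.1200 b0.1237 ncc0.782 Fz1.6
t20.25 z0.1198 b0.1152 ncc0.780 Fz2.0
z err mm 0.33583906381540185
fit res [-0.  0.]
fit m,p0,k [1.002 0.184 0.961] b 0.1071 v -0.1613 at 20.30; rms 0.0000
cost 16.6 full [0.08, 0.02, -0.01, -0.02, -0.01, 0.01, 0.0, 0.0, 0.01, 0.01, 0.0, 0.0]
PLAN z: [0.08, 0.02, -0.01, -0.02, -0.01] pred b [0.107 0.079 0.06 ] vmax 0.16 z end 0.1188
```

Emit:
{"op": "carry_out", "data": {
  "rows": [
    [[0,0,0.08],[0,0,0],-1],
    [[0,0,0.02],[0,0,0],-1],
    [[0,0,-0.01],[0,0,0],-1],
    [[0,0,-0.02],[0,0,0],-1],
    [[0,0,-0.01],[0,0,0],-1]
  ]
}}

```text
time_s: 20.8
eef_pos: [0.5334, -0.1406, 0.1191]
ee_rot: [0.617, 0.787, 0.0, -0.0]
ft_force: [-1.2, 0.8, 2.5]
opening: 0.0005
finger_force: 1.3
```

```bash
python3 ctl.py 0.0 4 2 .06 .65
```

```text
t20.80 z0.1191 b0.0571 ncc0.869 Fz2.5
t20.85 z0.1192 b0.0539 ncc0.875 Fz3.3
z err mm 0.9265067970724988
fit res [-0.  0.]
fit m,p0,k [1.002 0.184 0.961] b 0.0508 v -0.0633 at 20.90; rms 0.0000
cost 0.1 full [0.01, 0.01, 0.0, 0.0, 0.0, 0.0, 0.0, 0.0, 0.0, 0.0, 0.0, 0.0]
PLAN z: [0.01, 0.01, 0.0, 0.0] pred b [0.051 0.038 0.027] vmax 0.06 z end 0.1184
```

Emit:
{"op": "carry_out", "data": {
  "rows": [
    [[0,0,0.01],[0,0,0],-1],
    [[0,0,0.01],[0,0,0],-1],
    [[0,0,0],[0,0,0],-1],
    [[0,0,0],[0,0,0],-1]
  ]
}}

```text
time_s: 21.3
eef_pos: [0.5335, -0.1406, 0.1186]
ee_rot: [0.617, 0.787, 0.0, -0.0]
ft_force: [-1.1, 2.6, 3.4]
opening: 0.0004
finger_force: 1.4
```

```bash
python3 ctl.py 0.0 5 2 .06 .65
```

```text
t21.30 z0.1186 b0.0275 ncc0.930 Fz3.4
t21.35 z0.1187 b0.0252 ncc0.935 Fz2.9
z err mm 0.8315045770718038
fit res [ 0.  -0.   0.2 -0.2]
fit m,p0,k [1.002 0.184 0.961] b 0.0224 v -0.0527 at 21.40; rms 0.0001
cost 0.1 full [-0.01, -0.0, -0.0, -0.0, 0.0, 0.0, 0.0, 0.0, 0.0, 0.0, 0.0, 0.0]
PLAN z: [-0.01, -0.0, -0.0, -0.0, 0.0] pred b [0.022 0.011 0.   ] vmax 0.07 z end 0.1186
```

Landing at about 0.05 rad/s. I let it settle, then raise the finger slowly.

Emit:
{"op": "carry_out", "data": {
  "rows": [
    [[0,0,-0.01],[0,0,0],-1],
    [[0,0,0],[0,0,0],-1],
    [[0,0,0],[0,0,0],-1],
    [[0,0,0],[0,0,0],-1],
    [[0,0,0],[0,0,0],-1]
  ]
}}

```text
time_s: 21.9
eef_pos: [0.5335, -0.1406, 0.1188]
ee_rot: [0.617, 0.787, 0.0, -0.0]
ft_force: [-1.6, 2.5, 3.0]
opening: 0.0008
finger_force: 1.5
```

```bash
python3 ctl.py 0.0 5 2 .06 .65|head -3
```

```text
t21.90 z0.1188 b0.0011 ncc0.992 Fz3.0
t21.95 z0.1189 b0.0001 ncc0.991 Fz3.6
z err mm 0.8459141747492321
```

Emit:
{"op": "carry_out", "data": {
  "rows": [
    [[0,0,-0.1],[0,0,0],-1],
    [[0,0,-0.1],[0,0,0],-1],
    [[0,0,-0.1],[0,0,0],-1],
    [[0,0,-0.2],[0,0,0],-1],
    [[0,0,-0.2],[0,0,0],-1],
    [[0,0,-0.3],[0,0,0],-1],
    [[0,0,-0.3],[0,0,0],-1],
    [[0,0,-0.3],[0,0,0],-1],
    [[0,0,-0.3],[0,0,0],-1],
    [[0,0,-0.3],[0,0,0],-1],
    [[0,0,-0.3],[0,0,0],-1],
    [[0,0,-0.2],[0,0,0],-1],
    [[0,0,-0.15],[0,0,0],-1],
    [[0,0,-0.15],[0,0,0],-1],
    [[0,0,-0.15],[0,0,0],-1],
    [[0,0,-0.15],[0,0,0],-1],
    [[0,0,-0.15],[0,0,0],-1],
    [[0,0,-0.3],[0,0,0],-1],
    [[0,0,-0.5],[0,0,0],-1],
    [[0,0,-0.5],[0,0,0],-1]
  ]
}}

```text
time_s: 24.0
eef_pos: [0.5335, -0.1407, 0.2149]
ee_rot: [0.617, 0.787, 0.0, 0.0]
ft_force: [-0.3, 0.1, -0.0]
opening: 0.0003
finger_force: 0.0
```

Emit:
{"op": "carry_out", "data": {
  "rows": [
    [[-0.3,0,-0.5],[0,0,0],-1],
    [[-0.7,0,-0.5],[0,0,0],-1],
    [[-0.7,0,-0.3],[0,0,0],-1],
    [[-0.7,0,0],[0,0,0],-1],
    [[-0.7,0,0],[0,0,0],-1],
    [[-0.4,0,0],[0,0,0],-1],
    [[0,0,0],[0,0,0],-1],
    [[0,0,0],[0,0,0],-1],
    [[0,0,0],[0,0,0],-1]
  ]
}}

```text
time_s: 24.9
eef_pos: [0.5501, -0.2082, 0.2398]
ee_rot: [0.617, 0.787, 0.0, -0.0]
ft_force: [0.8, -0.3, -1.2]
opening: 0.0002
finger_force: 0.0
```

```bash
python3 - <<'E'
from ctl import *
from h import *
s=manip.state();print(s["time_s"],s["eef_pos"],s["ft_force"],beam(eyes.camera("top")))
im=eyes.camera("scene")[:,:,::-1];cv2.imwrite("pics/s5.png",cv2.resize(im[60:280,150:350],(600,600)))
E
```

```text
24.9 [ 0.55005343 -0.20820168  0.2398184 ] [ 0.82649195 -0.33019585 -1.22611618] (np.float64(0.0009842675616124827), np.float32(0.9713821))
```

View pics/s5.png

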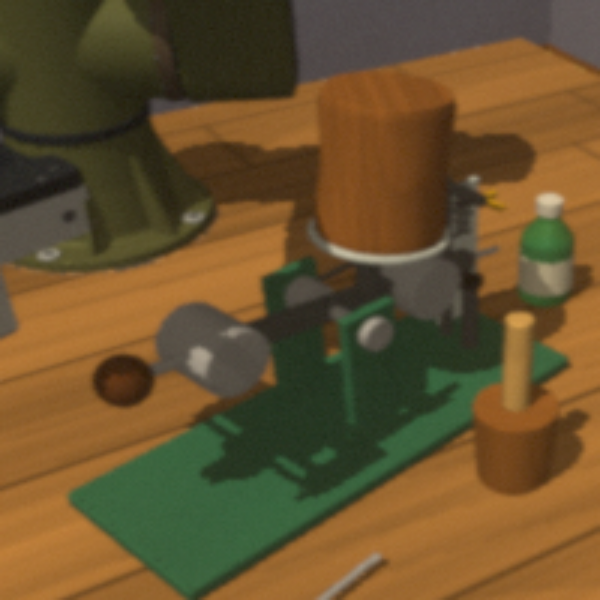

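The knob is back at (191,199), its starting pixel. The beam is on its rest, the hand is clear and the bystanders haven't moved, so I'm handing in.

```bash
python3 -c "
from bench import manip;print(manip.close_job())"
```

```text
the job is handed in; nothing more can be done
None
```

The pointer was held steady within a few mm of the brass index for about 8 s, then eased back onto its rest at about 0.05 rad/s; the key is released, the hand is clear and the job is handed in (no verdict came back).

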